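Push the drying cartridge home through the rice canister's slot

ROBOT

A 7-joint arm with a two-finger parallel gripper is mounted at the origin on the work surface. World frame = base frame: x ahead of the robot, y to its left, z up, the work surface at z = 0. Lengths are in mm, angles in rad, forces in N, time in s.
With the tool pointing down it reaches from about 425 to 875 mm from the base axis. Payload 4.7 kg.
Tool frame: the origin (TCP) lies at the very end of the fingers, on their centre line; the grasp point (between the pads) lies 19 mm behind it; z points along the fingers, y is the line along which they close (so a half turn about z gives the same grasp; the last joint's range is limited). The gripper opens to 85 mm and grips with 20 to 120 N. Pads are 22 mm wide; open, the fingers measure 114 mm over their backs; the gripper's body (76 mm by 85 mm) begins 54 mm behind the grasp point. The pads swing forward as they close: fully open they stand 13 mm farther back than shut.
Start: joints at [-1.317, 0.321, -0.07, 1.45, 0.023, 1.371, -0.057], TCP at [154.407, 631.414, 231.349] pointing down, gripper open.
Joint ranges: [-2.86, 2.86], [-0.3, 2.09], [-1.38, 1.24], [0.06, 2.45], [-1.56, 4.7], [0.09, 2.05], [-2.69, 2.69]. Speed limits (rad/s): [2.57, 2.57, 3.14, 3.14, 3.14, 3.14, 3.14].

INTERFACE

Orientations are given as a rotation vector (axis times angle).
In Python, from cell import ctrl gives the robot as it stands. Calls block until the motion is done:
- ctrl.move_pose(position, orientation): joint-space move of the TCP to a pose.
- ctrl.movel(position, ori=None, speed=150, contact_N=None): straight line of the TCP; ori=None keeps the orientation; speed is the mean speed in mm/s. With contact_N (N) it stops when the force on the tool has changed by that much, and returns True; else False.
- ctrl.move_joints(angles): joint-space move.
- ctrl.command_gripper(opening, f_grip=None): opening from 0.0 (shut) to 1.0 (fully open); f_grip is the grip in N (None keeps the last); returns when the fingers have stopped.
- ctrl.wait(seconds).
- ctrl.solve_ik(position, orientation): joint angles nearest the present ones, or None.
- ctrl.snapshot(name): name is "side" or "top" or "wrist"; returns the picture (384x512x3 uint8, red, green, blue); there is no depth.
- ctrl.camera_info(name): a dict with "K" (3x3 intrinsics, pixels), "R" (3x3) and "t" (3): a world point X has camera coordinates R X + t; the wrist camera has in their place "tool_from_camera" (4x4, takes a point from camera to tool coordinates, whose origin is the TCP and whose axes are the flange's). Camera axes: x right, y down, z forward; pixel columns grow to the right and rows downward; lengths in mm; the calibration is good to about 2 mm. A picture is of the moment at which its call begins: read the wrist's pose just before it. camera_info takes no time and is no camera call.
A pose or a line that the arm cannot do raises ctrl.Unreachable and nothing moves.
- ctrl.sign_off(): hands the job in; it is judged then, once.
Trained networks look in the newest picture that a camera, given by its name, has taken for a name from the list of things; names that differ only in an ending like _2 or _b are one class to them, and where a whole thing is asked for, a point or a joint stands for the part that bears it (a point fixed in the world has none). Each returns a list of dicts, best first, with "confidence" (0 to 1); they miss things now and then, are a little off and sometimes report something else, mostly with a low value. They report only what shows in the picture. A call takes as long as a camera call. They do not tell look-alikes from the thing itself.
- ctrl.spot_in(camera, thing): "extent" ([centre column, centre row, width, height] in pixels, round what is visible of it).
- ctrl.silhouettes(camera, thing): "region" (384x512 bool, what is visible of it) and "extent" ([centre column, centre row, width, height] in pixels, round what is visible of it).
- ctrl.place_of(camera, thing): "centre" ([column, row] in pixels: a listed point, or the origin of a listed thing).
Readings, each from a call of its own:
- ctrl.get_t(): time.
- ctrl.get_joint_positions(): joint angles.
- ctrl.get_qvel(): joint speeds.
- ctrl.get_joint_torque(): joint torques, N m.
- ctrl.get_tool_pos(): TCP position.
- ctrl.get_tool_rot(): TCP orientation.
- ctrl.get_wrist_force(): force on the tool from outside, world axes, zero at the start.
- ctrl.get_torque(): the same for the moment, N m.
- ctrl.get_opening(): opening from 0.0 (shut) to 1.0 (fully open).
- ctrl.get_gripper_force(): force on a finger pad.
Only numpy, scipy, OpenCV 4.12 (cv2) and the standard library are available. Lean on these libraries where they do the work, as an engineer would, in place of code of your own. Each camera call takes 0.05 s, during which the arm holds its last target. There are 200 camera calls.

TASK

Take the flat drying cartridge out of its wooden stand, push it down through the narrow slot in the rice canister's lid until its collar sits fully home on the slot plate, and let go of it; then press the lid's round seal button all the way down and back off. The slot plate may sit off-centre, so feel for the slot gently and push only as hard as the sealing flap needs. Leave the mug, the tin and the chopsticks where they are.

Things in the scene. Friction and masses are not known exactly. Their poses are not given: they have to be found in the camera images.
- canister: airtight rice canister, 130 x 120 mm (its x, y), clear walls, white lid whose top is 110 mm above the ledge; stands firm, never moves, empty below the slot. Origin: centre of its underside; z up. A flat grey slot plate lies on the lid. Pressing the cartridge on the canister with over 25 N, or the fingers on it with over 30 N, is damage.
- slot_mid (a point): NOMINAL middle of the slot at the slot plate's top face (116 mm up; canister x = -20 mm, y = 0). The plate, 65 x 80 x 6 mm (x, y, z), has a slot 9.6 mm wide (canister x), 53 mm long (canister y). Plate and slot really sit up to 10 mm to either side of this point along canister x (not y, not turned); the offset is not reported and stays. A gasket under it gives 1 mm per 8 N, springs back.
- flap_mid (a point): nominal middle of the rubber flap closing the slot 9 mm under the plate's top; it shares the plate's hidden offset. Hinged on the slot's +x side, sprung shut: pushing it open takes 4 to 11 N, sliding on past it 1 to 4 N. It grips the cartridge's side, so the cartridge stays where left and does not drop in by itself.
- cartridge: off-white rigid drying cartridge, 90 g, upright in the stand, same both ways round. Origin: middle of its bottom edge; x thickness, y width, z up. Blade 8 x 50 mm, z = 0 to 70 mm, bottom edges rounded (radius 1.5); collar 16 x 58 mm, z = 70 to 74; grip tab 10 x 44 mm, z = 74 to 96 (top). Hold the tab, fingertips above the collar. Home: collar on the slot plate, origin 46 mm above the canister's.
- stand: light wooden drying stand 56 x 90 x 25 mm (x, y, z), does not move. Origin: centre of its underside. Groove 12 mm (x) by 54 mm (y), 20 mm deep, floor at z = 5 mm; the cartridge stands loosely in it.
- seal_button (a joint): travel of the lid's seal button, 0 up, 0.006 m fully down; springs back; fully down takes 5 N
- seal_button_top (a point): centre of the top of the round grey seal button (radius 14 mm, pressed straight down), which stands on the lid at canister x = +46 mm, y = 0
- mug: navy ceramic mug, 80 mm across, 85 mm high, bystander; origin: centre of its underside
- tin: small silver tin, 60 mm across, 55 mm high, bystander; origin: centre of its underside
- chopsticks: pair of bamboo chopsticks, 220 mm long, on a round wooden rest 40 mm across, bystander; origin: centre of the rest's underside, chopsticks running from 30 mm behind it to 190 mm along its +y
Not all that is in view belongs to the job. There is more than one size of the cartridge; the job needs the middle-sized.

How it is judged (in metres and radians):
On the way, in this order (a step that is already met when the one before it is completed fails the run):
1. the cartridge is lifted out of the stand (z of cartridge in the frame of stand above 0.035 m), for 0.1 s.
2. the cartridge is fully home in the slot and let go (z of cartridge in the frame of canister between 0.04 and 0.049 m and x of cartridge in the frame of canister between -0.034 and -0.006 m and y of cartridge in the frame of canister between -0.006 and 0.006 m and angle between the z axis of cartridge and the z axis of canister, either way round below 0.08 rad and contact force between the fingers and cartridge below 0.1 N), for 0.2 s.
3. the seal button is pressed down (at least 5 of its 6 mm) (value of joint seal_button above 0.005 m), for 0.1 s.
At the end, for the whole second after the job is handed in: The cartridge stands in the slot, at rest and released, its collar no more than 3 mm above the slot plate, upright within 0.08 rad; the button has been pressed after that and is up again (all of step 2 and value of joint seal_button below 0.002 m and linear speed of cartridge below 0.01 m/s and contact force between the fingers and canister below 0.1 N); the robot touches nothing.
It fails at once if the cartridge is pressed on the canister with more than 25 N (contact force between cartridge and canister above 25 N).
It fails at once if the fingers press on the canister with more than 30 N (contact force between the fingers and canister above 30 N).
It fails at once if a bystander is moved more than 20 mm (distance of any of mug, tin, chopsticks from where it was at the start of the episode above 0.02 m).
It also fails if it takes over 72 s, if anything falls off the work surface, if the arm or the gripper's body presses on something with over 40 N, if the wrist force passes 120 N, or if a joint passes its speed limit or range.

## Working session

There is one attempt and no reset: what is moved stays moved. The work goes in short steps, each a Python script; the robot and the scene stay as the last script left them, time stands still between calls to the robot, and variables do not carry over. Pictures are saved under pics/ and viewed, at most 10 in all, crops included, and the job is handed in when it is done.

```bash
mkdir -p pics; ls; python3 - <<'E'
from cell import ctrl
import cv2,numpy as np
ims=[]
for c in("side","top"):
    im=ctrl.snapshot(c); ims.append(im); cv2.imwrite(f"pics/{c}0.png",im[:,:,::-1])
    for th in("canister","slot_mid","cartridge","stand","seal_button_top"):
        try:print(c,th,[(np.round(d["centre"]).tolist(),round(d["confidence"],2)) for d in ctrl.place_of(c,th)])
        except Exception as e:print(e)
    i=ctrl.camera_info(c);print(i["K"].tolist(),(-i["R"].T@i["t"]).round(),i["R"].round(2).tolist())
cv2.imwrite("pics/both.png",cv2.resize(np.vstack(ims),(512,768))[:,:,::-1])
print(ctrl.get_t(),ctrl.get_tool_rot(),ctrl.camera_info("wrist"))
E
```

```text
pics
side canister []
side slot_mid [([186.0, 167.0], 0.94)]
side cartridge [([259.0, 239.0], 0.95), ([294.0, 260.0], 0.66), ([248.0, 279.0], 0.57), ([198.0, 202.0], 0.38)]
side stand [([295.0, 263.0], 0.59)]
side seal_button_top [([206.0, 148.0], 0.38), ([191.0, 169.0], 0.21)]
[[496.9543453224037, 0.0, 262.76623572140323], [0.0, 496.9543453224037, 189.87753012377263], [0.0, 0.0, 1.0]] [ -99. -729.  714.] [[0.7, -0.72, -0.02], [-0.39, -0.35, -0.85], [0.61, 0.6, -0.52]]
top canister [([155.0, 193.0], 0.81)]
top slot_mid [([144.0, 196.0], 0.83)]
top cartridge [([283.0, 241.0], 0.89), ([255.0, 196.0], 0.65), ([299.0, 198.0], 0.5), ([142.0, 168.0], 0.5)]
top stand [([297.0, 194.0], 0.63)]
top seal_button_top [([140.0, 168.0], 0.58)]
[[387.0691993591429, 0.0, 250.19944494628743], [0.0, 387.0691993591429, 187.55536694724003], [0.0, 0.0, 1.0]] [501. -76. 954.] [[-0.03, -1.0, -0.03], [-1.0, 0.03, -0.08], [0.08, 0.02, -1.0]]
0.6 [3.75661881e-01 3.11901424e+00 8.89449817e-05] {'K': array([[314.00634959,   0.        , 248.3656623 ],
       [  0.        , 314.00634959, 192.54393415],
       [  0.        ,   0.        ,   1.        ]]), 'tool_from_camera': array([[ 5.14221762e-04, -9.58230004e-01, -2.85998245e-01,
         7.38163530e+01],
       [ 9.99999863e-01,  5.21333005e-04,  5.12757134e-05,
         6.12420997e-02],
       [ 9.99663973e-05, -2.85998232e-01,  9.58230140e-01,
        -1.42084953e+02],
       [ 0.00000000e+00,  0.00000000e+00,  0.00000000e+00,
         1.00000000e+00]])}
```

View pics/top0.png

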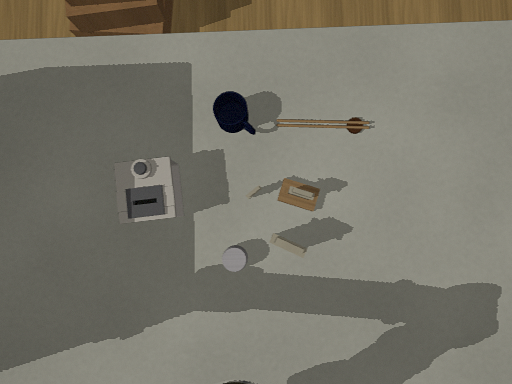

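View pics/side0.png

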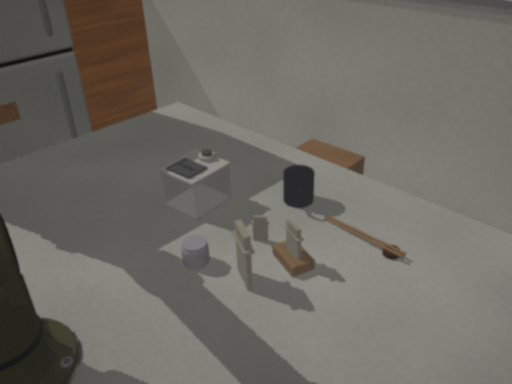

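Top view: the canister is at about (146,190), with the slot at (145,201) and the button at (140,168). The stand at (298,195) holds one cartridge, and a small and a large one stand loose at (254,191) and (289,243). Next I'll localise these and look closer with the wrist camera.

```bash
cat > h.py <<'E'
from cell import ctrl
import cv2,numpy as np
from scipy.spatial.transform import Rotation as Rn
def campose(c):
    i=ctrl.camera_info(c)
    if c=="wrist":
        T=i["tool_from_camera"];R=Rn.from_rotvec(ctrl.get_tool_rot()).as_matrix();p=np.array(ctrl.get_tool_pos())
        return i["K"],R@T[:3,:3],R@T[:3,3]+p
    return i["K"],i["R"].T,-i["R"].T@i["t"]
def onplane(P,px,z):
    K,R,o=P;px=np.atleast_2d(px).astype(float)
    d=(R@np.linalg.inv(K)@np.c_[px,np.ones(len(px))].T).T
    return o+d*((z-o[2])/d[:,2])[:,None]
def down(yaw):  # tool z down, tool x at world angle yaw
    c,s=np.cos(yaw),np.sin(yaw)
    return Rn.from_matrix(np.array([[c,s,0],[s,-c,0],[0,0,-1]])).as_rotvec()
def rect(pts): # centre, sides, yaw of long side from world pts
    (c,(w,h),a)=cv2.minAreaRect(pts[:,:2].astype(np.float32))
    if w<h: w,h,a=h,w,a+90
    return np.round(c,1),round(w,1),round(h,1),round(np.radians((a+90)%180-90),3)
E
python3 - <<'E'
from h import *
P=campose("top");ctrl.snapshot("top")
def reg(th,z):
    for d in ctrl.silhouettes("top",th):
        r=np.argwhere(d["region"])[:,::-1]
        print(th,np.round(d["extent"]),round(d["confidence"],2),rect(onplane(P,r,z)))
reg("stand",25);reg("canister",110);reg("cartridge",101)
print(onplane(P,[(144,196)],116),onplane(P,[(140,168)],116),onplane(P,[(145,201.5)],116))
for th,z in(("slot_mid",116),("seal_button_top",120)):
    for d in ctrl.place_of("top",th): print(th,d["confidence"],onplane(P,d["centre"],z).round())
T=Rn.from_rotvec(ctrl.get_tool_rot()).as_matrix();print(T.round(2))
E
```

```text
stand [297. 195.  42.  31.] 0.6 (array([ 554.1, -169.5]), 91.8, 58.6, np.float64(1.221))
canister [148. 192.  70.  66.] 0.93 (array([570.3, 168.3]), 144.4, 136.8, np.float64(-1.48))
cartridge [254. 194.  13.   9.] 0.64 (array([556.4, -61.7]), 34.9, 9.3, np.float64(-0.977))
cartridge [300. 192.  26.   8.] 0.6 (array([ 552.2, -167.2]), 56.8, 20.3, np.float64(1.22))
cartridge [287. 246.  36.  20.] 0.55 (array([ 439.3, -134.8]), 79.6, 22.4, np.float64(1.116))
[[553.84004321 176.24212986 116.        ]] [[615.65509949 184.78162018 116.        ]] [[541.7696557  174.10592365 116.        ]]
slot_mid 0.86 [[553. 173. 116.]]
seal_button_top 0.62 [[ 545. -159.  120.]]
seal_button_top 0.51 [[613. 183. 120.]]
[[-0.97  0.24  0.  ]
 [ 0.24  0.97  0.  ]
 [-0.    0.   -1.  ]]
```

```bash
python3 - <<'E'
from h import *
for y in(1.22,1.22-np.pi):
    print(y,ctrl.solve_ik([553,-168,230],down(y)))
for y in(1.68,1.68-np.pi):
    print(y,ctrl.solve_ik([552,174,230],down(y)))
ctrl.move_pose([552,174,290],down(1.68-np.pi)) if 0 else None
q=ctrl.solve_ik([552,174,280],down(1.68)); 
yaw=1.68 if q is not None else 1.68-np.pi
ctrl.move_pose([552,174,280],down(yaw))
P=campose("wrist");im=ctrl.snapshot("wrist");cv2.imwrite("pics/w_can.png",im[:,:,::-1])
np.savez("wcan.npz",K=P[0],R=P[1],o=P[2])
for th,z in(("slot_mid",116),("seal_button_top",120),("canister",0)):
    for d in ctrl.place_of("wrist",th): print(th,d["confidence"],d["centre"],onplane(P,d["centre"],z).round(1))
print(ctrl.get_t(),ctrl.get_joint_positions())
E
```

```text
1.22 [-0.24773201  0.18012886  0.56482294  1.65699964 -0.09883168  1.33309206
 -0.0177106 ]
-1.9215926535897931 None
1.68 [-0.77166585  0.17641865  0.47722615  1.65253503 -0.08304602  1.33279977
 -0.17196826]
-1.4615926535897932 [ 0.59505154  0.38075674 -1.17594658  1.60635365  0.35592695  1.39401132
  2.63168916]
slot_mid 0.7 [244.9, 176.6] [[547.2 174.1 116. ]]
seal_button_top 0.95 [315.6, 180.6] [[617.2 178.9 120. ]]
canister 0.62 [263.6, 154.1] [[570.8 179.8   0. ]]
3.275 [-0.78287683  0.15446807  0.48670441  1.57657804 -0.07276205  1.42882021
 -0.18005623]
```

View pics/w_can.png

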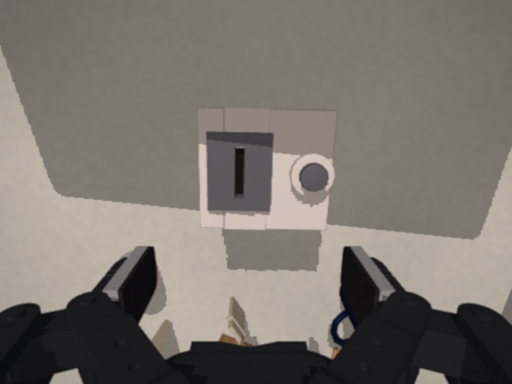

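The wrist view shows the slot at about (239,172), the plate spanning (207–273, 131–213), and the button at (314,177).

```bash
python3 - <<'E'
from h import *
d=np.load("wcan.npz");P=(d["K"],d["R"],d["o"])
im=cv2.cvtColor(cv2.imread("pics/w_can.png"),cv2.COLOR_BGR2GRAY)
def blob(x0,y0,x1,y1,lo,hi,z):
    m=np.zeros_like(im);m[y0:y1,x0:x1]=((im>=lo)&(im<hi))[y0:y1,x0:x1]
    n,l,s,c=cv2.connectedComponentsWithStats(m);k=1+s[1:,4].argmax()
    pt=np.argwhere(l==k)[:,::-1];print(s[k],c[k].round(1),rect(onplane(P,pt,z)))
print(im[172,195:340:3]);
blob(215,135,262,208,0,28,116)
blob(190,120,285,222,0,90,116)
blob(295,158,332,196,0,90,120)
for e in [(207,132),(272,131),(274,212),(208,213)]: print(onplane(P,e,116).round(1))
for e in [(198,108),(335,110),(328,230),(201,229)]: print(onplane(P,e,110).round(1))
E
```

```text
[124 139 199 200 119  90  91  91  92  92  91  92  91  71  23  21  46  91
  91  91  91  90  91  90  90  91 192 198 199 199 199 194 160 199 199  95
  90  94  92  93  91  90  90  89 112 197 185 126 125]
[236 149   8  44 311] [239.  170.2] (array([541.2, 179.2]), 43.8, 6.9, np.float64(-1.469))
[206 132  67  16 789] [242.2 138.1] (array([537.6, 210.8]), 64.2, 13.6, np.float64(0.072))
[300 164  28  27 344] [314.7 179.9] (array([614.5, 182.1]), 26.9, 26.4, np.float64(0.113))
[[506.2 213.8 116. ]]
[[568.1 221.7 116. ]]
[[581.3 140.  116. ]]
[[513.5 131.2 116. ]]
[[495.2 234.8 110. ]]
[[626.1 247.7 110. ]]
[[642.5 124.1 110. ]]
[[506.8 109.9 110. ]]
```

```bash
python3 - <<'E'
from h import *
d=np.load("wcan.npz");P=(d["K"],d["R"],d["o"])
im=cv2.cvtColor(cv2.imread("pics/w_can.png"),cv2.COLOR_BGR2GRAY)
m=np.zeros_like(im);m[140:205,225:255]=(im<75)[140:205,225:255]
print("slot",rect(onplane(P,np.argwhere(m)[:,::-1],116)))
yaw=1.22
R=Rn.from_rotvec(down(yaw)).as_matrix()
ctrl.move_pose([552,-167,230],down(yaw))
P=campose("wrist");im=ctrl.snapshot("wrist");cv2.imwrite("pics/w_st.png",im[:,:,::-1])
np.savez("wst.npz",K=P[0],R=P[1],o=P[2])
for th,z in(("cartridge",101),("stand",25)):
    for d in ctrl.silhouettes("wrist",th):
        pt=np.argwhere(d["region"])[:,::-1]; print(th,round(d["confidence"],2),np.round(d["extent"]),rect(onplane(P,pt,z)))
print(ctrl.get_t())
E
```

```text
slot (array([541.3, 181. ]), 57.8, 28.1, np.float64(-1.458))
cartridge 0.73 [124. 193.  66. 103.] (array([ 442.5, -134. ]), 99.8, 56.3, np.float64(1.1))
cartridge 0.62 [249. 179.  19.  67.] (array([ 554.4, -160.6]), 59.6, 15.2, np.float64(1.233))
stand 0.95 [251. 168.  49.  79.] (array([ 552.7, -166.3]), 91.4, 55.2, np.float64(1.248))
4.725
```

View pics/w_st.png

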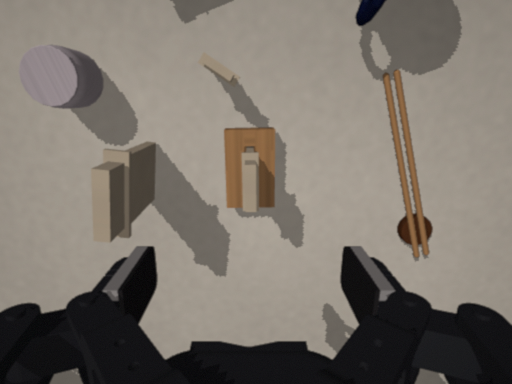

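The wrist view shows the middle cartridge's tab at (250,182) in the stand at (250,168), with the neighbours well clear. I'll grasp and lift it.

```bash
python3 - <<'E'
from h import *
o=down(1.24); x,y=553,-166.3
ctrl.command_gripper(0.5,70)
ctrl.move_pose([x,y,125],o)
print(ctrl.movel([x,y,81.8],o,speed=80,contact_N=6),ctrl.get_tool_pos(),ctrl.get_wrist_force())
ctrl.command_gripper(0.0,70)
print(ctrl.get_opening(),ctrl.get_gripper_force(),ctrl.get_wrist_force(),ctrl.get_tool_pos())
ctrl.movel([x,y,200],speed=80)
print(ctrl.get_opening(),ctrl.get_wrist_force(),ctrl.get_t())
ctrl.move_pose([540,100,250],down(1.673)); ctrl.movel([542,176,250],down(1.673))
P=campose("wrist");im=ctrl.snapshot("wrist");cv2.imwrite("pics/w_h.png",im[:,:,::-1])
print(ctrl.get_wrist_force(),ctrl.get_torque(),ctrl.get_t(),ctrl.get_tool_pos())
for n in("side",):
    im=ctrl.snapshot(n);cv2.imwrite("pics/s1.png",cv2.resize(im[60:300,100:340],(600,600),interpolation=2)[:,:,::-1])
E
```

```text
False [ 553.01151248 -166.45699814   81.72774016] [ 0.71185987  0.33302066 -0.27142239]
0.09912684472024182 71.96088552474976 [0.8061574  0.04474168 2.49789934] [ 553.62396231 -166.45950564   82.46995676]
0.09855124599123977 [ 0.60859278  0.0724984  -0.37489843] 8.4333
[ 0.33675929 -0.60268091 -1.24858103] [-0.03025379 -0.01718018  0.03793296] 10.2 [542.35515073 173.94913455 249.99076209]
```

View pics/w_h.png

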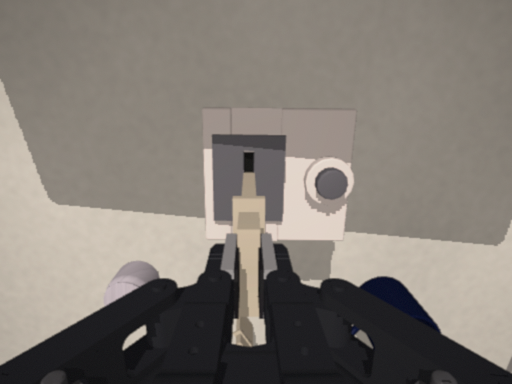

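View pics/s1.png

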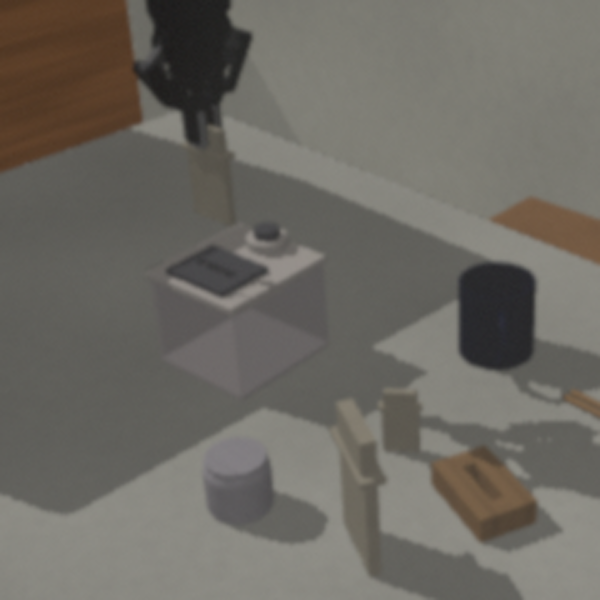

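The cartridge is held straight and upright, its collar end at row about 197 and blade bottom at row about 172. The slot's far end is at (249,152). Next I'll measure the slot edges and check that the pose has settled.

```bash
python3 - <<'E'
from h import *
print(ctrl.get_tool_pos(),ctrl.get_wrist_force());ctrl.wait(.3);print(ctrl.get_tool_pos(),ctrl.get_wrist_force(), ctrl.get_tool_rot(),down(1.673))
im=cv2.cvtColor(cv2.imread("pics/w_can.png"),cv2.COLOR_BGR2GRAY)
print("col239",[(r,int(im[r,239])) for r in list(range(126,152))+list(range(190,218))])
for r in(155,175,190): print(r,im[r,228:250], "plate L",im[r,202:212],"R",im[r,268:280])
h=cv2.cvtColor(cv2.imread("pics/w_h.png"),cv2.COLOR_BGR2GRAY)
print("h249",[(r,int(h[r,249])) for r in range(130,216)])
for r in(157,180,203):print(r,h[r,228:272])
E
```

```text
[542.35435382 173.94424846 250.09384759] [ 0.14391753 -0.51151471 -1.27833548]
[542.06234114 175.53587294 250.11712688] [ 0.04857554  0.56047272 -0.85126433] [-2.10587766e+00 -2.33124426e+00 -3.23587476e-04] [2.10507123 2.3320119  0.        ]
col239 [(126, 136), (127, 136), (128, 136), (129, 136), (130, 136), (131, 128), (132, 91), (133, 66), (134, 63), (135, 64), (136, 62), (137, 63), (138, 63), (139, 62), (140, 64), (141, 62), (142, 69), (143, 86), (144, 91), (145, 95), (146, 110), (147, 111), (148, 64), (149, 20), (150, 14), (151, 17), (190, 23), (191, 23), (192, 23), (193, 30), (194, 49), (195, 69), (196, 74), (197, 73), (198, 79), (199, 88), (200, 90), (201, 90), (202, 90), (203, 90), (204, 89), (205, 90), (206, 89), (207, 89), (208, 90), (209, 89), (210, 100), (211, 127), (212, 133), (213, 135), (214, 156), (215, 189), (216, 197), (217, 198)]
155 [91 92 91 92 91 89 73 41 24 23 24 22 23 23 23 32 60 86 92 90 92 91] plate L [199 199 199 193 162 110  90  90  92  92] R [ 90  91  90  97 138 189 200 199 199 199 198 199]
175 [90 91 92 91 90 88 72 38 18 19 22 23 22 22 24 43 75 89 92 91 
[... 1139 characters left out ...]
87), (204, 188), (205, 188), (206, 187), (207, 188), (208, 188), (209, 187), (210, 186), (211, 181), (212, 160), (213, 152), (214, 153), (215, 152)]
157 [101 100 102 102 101 101 100 100 101 101 100 100 101 100  95  71  35  21
  19  17  17  17  17  19  22  47  81  98 101 100 100 100 100 100 101 100
 100 101 100 100  99 100 100 101]
180 [100 100 100 100 100 100 100 101 100 101 100 100  99 102 118 146 153 153
 153 153 153 153 154 152 153 153 145 119 102 100 100 100  99 100 100 100
  99  99 100  99 100  98  99  99]
203 [ 99  99  99 108 142 181 190 189 189 189 188 187 187 187 187 187 188 187
 188 188 188 187 188 187 188 187 188 188 187 187 188 187 187 187 187 185
 173 130 102  99  98  99  99  99]
```

```bash
python3 - <<'E'
from h import *
d=np.load("wcan.npz");P=(d["K"],d["R"],d["o"])
f=lambda P,*px:onplane(P,px,116).round(2)[:,:2].tolist()
print("can plate",f(P,(239,131.7),(239,210)),"slot",f(P,(238.9,147),(238.9,198.7)),f(P,(238.85,175)))
T=ctrl.camera_info("wrist")["tool_from_camera"];R=Rn.from_rotvec(ctrl.get_tool_rot()).as_matrix()
p=np.array([542.355,173.947,250.09]);P2=(d["K"],R@T[:3,:3],R@T[:3,3]+p)
print("h slot +y end",f(P2,(248.7,151.5),(248.7,157)),"plate top",f(P2,(248.7,134.3)))
for z,px in((250.09-77,(248.6,171.7)),(250.09-3,(248.7,198))):
    w=onplane(P2,px,z)[0]; print("in tool",(R.T@(w-p)).round(2))
E
```

```text
can plate [[536.71, 217.51], [545.03, 138.13]] slot [[538.15, 202.87], [543.65, 150.3]] [[541.01, 175.02]]
h slot +y end [[538.85, 202.34], [539.35, 197.47]] plate top [[537.32, 217.29]]
in tool [23.3  -0.78 77.  ]
in tool [27.08 -0.82  3.  ]
```

```bash
cat >> h.py <<'E'
O=down(1.673);UX=np.array([np.cos(.102),np.sin(.102),0]);UY=np.array([-np.sin(.102),np.cos(.102),0])
S=np.array([541.9,178.3,0])
def at(dx,dy,z): return (S+dx*UX+dy*UY+[0,0,z]).tolist()
def st(): 
    p=np.array(ctrl.get_tool_pos());f=np.array(ctrl.get_wrist_force());d=p-S
    return "xyz",np.round([d@UX,d@UY,p[2]],2),"F",np.round([f@UX,f@UY,f[2]],1),"t",round(ctrl.get_t(),1)
E
python3 - <<'E'
from h import *
ctrl.movel(at(0,0,200),O,speed=60);ctrl.wait(.4);print(st())
for dx,dy in((0,0),(1.5,0),(-1.5,0),(3,0),(-3,0)):
    ctrl.movel(at(dx,dy,197),O,speed=30);ctrl.wait(.2)
    c=ctrl.movel(at(dx,dy,187.5),O,speed=12,contact_N=4);print(dx,dy,c,*st())
    if not c or ctrl.get_tool_pos()[2]<189.5: break
E
```

```text
('xyz', array([6.0000e-02, 1.0000e-02, 2.0013e+02]), 'F', array([ 0.1,  0.3, -0.8]), 't', 11.9)
0 0 False xyz [4.0000e-02 3.0000e-02 1.8758e+02] F [ 0.  -0.1 -0.6] t 13.3
```

It entered the slot cleanly on the first try. Now I'll push through the flap, with a force guard.

```bash
python3 - <<'E'
from h import *
for z,n in((178,16),(160,12),(135,9),(126,9),(121,7)):
    c=ctrl.movel(at(0,0,z),O,speed=15,contact_N=n);print(z,c,*st())
    if c and z>126: break
E
```

```text
178 False xyz [ -0.36   0.19 178.72] F [-3.2 -0.7  5.3] t 14.1
160 False xyz [-2.3000e-01 -7.0000e-02  1.5986e+02] F [-3.  -0.2 -0.6] t 15.5
135 False xyz [0.0000e+00 3.0000e-02 1.3505e+02] F [-3.   0.4  1. ] t 17.3
126 False xyz [-3.8000e-01 -6.0000e-02  1.2571e+02] F [-3.7 -0.1 -1.7] t 18.0
121 True xyz [3.6000e-01 7.0000e-02 1.2265e+02] F [-0.8  0.2  6.3] t 18.4
```

```bash
python3 - <<'E'
from h import *
ctrl.wait(.3);print(*st())
ctrl.command_gripper(0.35,40);ctrl.wait(.2);print(*st(),ctrl.get_gripper_force())
ctrl.movel(at(0,0,235),O,speed=120,contact_N=8);ctrl.wait(.2);print(*st())
im=ctrl.snapshot("side");cv2.imwrite("pics/s2.png",cv2.resize(im[100:250,120:270],(450,450),interpolation=2)[:,:,::-1])
w=ctrl.snapshot("wrist");P=campose("wrist")
for d in ctrl.place_of("wrist","seal_button_top"):print(d,onplane(P,d["centre"],122))
cv2.imwrite("pics/w2.png",w[:,:,::-1])
E
```

```text
xyz [3.1000e-01 8.0000e-02 1.2267e+02] F [-0.8 -1.5  5.7] t 18.7
xyz [-2.2000e+00 -6.0000e-02  1.2066e+02] F [-0.3 -0.4 -0.7] t 19.2 0.0
xyz [-3.7000e-01 -1.1000e-01  2.3427e+02] F [-0.2 -0.2  0.3] t 20.5
{'centre': [338.4, 193.3], 'confidence': 0.74} [[616.91583876 182.43719679 122.        ]]
```

View pics/s2.png

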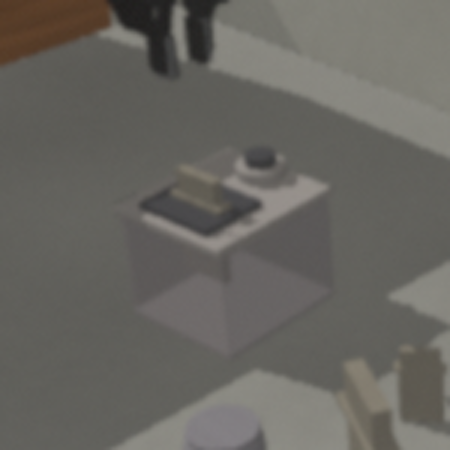

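View pics/w2.png

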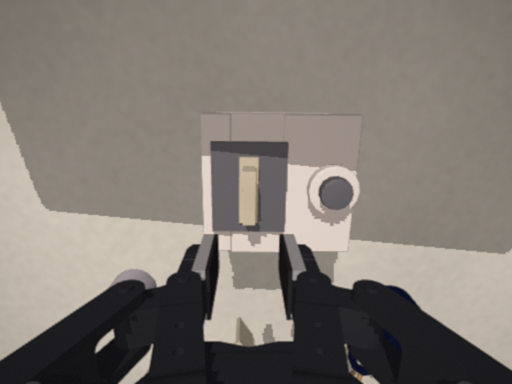

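The side and wrist views show the cartridge standing straight in the slot, with its collar flat on the plate at about (249,190). The button is at (337,193), so I'll press it next.

```bash
python3 - <<'E'
from h import *
b=np.array([616,182.3])
ctrl.command_gripper(0.0,20)
ctrl.movel([*b,170],O,speed=100);ctrl.wait(.3);print(ctrl.get_tool_pos())
print(ctrl.movel([*b,105],O,speed=15,contact_N=3),*st())
z0=ctrl.get_tool_pos()[2]
for k in range(1,9):
    ctrl.movel([*b,z0-k],O,speed=15,contact_N=7);s=st();print(k,*s)
    if ctrl.get_wrist_force()[2]>11: break
ctrl.wait(.3);print(*st())
ctrl.movel([*b,240],O,speed=100);ctrl.wait(.3);print(*st())
E
```

```text
[615.94466881 182.47429403 170.42201851]
True xyz [ 74.14  -3.53 128.59] F [ 0.8 -0.6  3. ] t 25.1
1 xyz [ 74.16  -3.56 127.84] F [-1.3 -0.9  3.1] t 25.3
2 xyz [ 74.15  -3.54 126.69] F [-1.1 -0.5  4. ] t 25.6
3 xyz [ 74.19  -3.54 126.15] F [-2.2  0.2  7.6] t 25.8
4 xyz [ 74.22  -3.54 126.05] F [-4.1 -0.2 11.2] t 26.1
xyz [ 74.22  -3.57 126.05] F [-3.8 -0.7 12.2] t 26.4
xyz [ 74.02  -3.62 239.71] F [-0.7 -0.5 -0.1] t 28.0
```

```bash
python3 - <<'E'
from h import *
b=np.array([615,182.2])
ctrl.movel([*b,137],O,speed=80);ctrl.wait(.4);f0=ctrl.get_wrist_force()[2]
for z in list(range(135,121,-1)):
    ctrl.movel([*b,z],O,speed=20);ctrl.wait(.15);f=ctrl.get_wrist_force()[2]-f0
    print(z,round(ctrl.get_tool_pos()[2],2),round(f,1))
    if f>11: break
im=ctrl.snapshot("side")[100:250,120:270]
ctrl.movel([*b,240],O,speed=100);ctrl.wait(.5)
im2=ctrl.snapshot("side")[100:250,120:270]
cv2.imwrite("pics/s3.png",cv2.resize(np.hstack([im,im2]),(800,400),interpolation=2)[:,:,::-1]);print(*st())
E
```

```text
135 134.97 -0.5
134 134.0 -0.6
133 132.98 -1.1
132 132.22 0.2
131 131.15 1.7
130 130.11 1.5
129 129.14 3.0
128 128.14 2.7
127 127.11 2.9
126 126.19 5.0
125 126.11 8.6
124 126.02 13.7
xyz [ 73.11  -3.55 240.01] F [ 0.3  0.4 -0.9] t 36.5
```

View pics/s3.png

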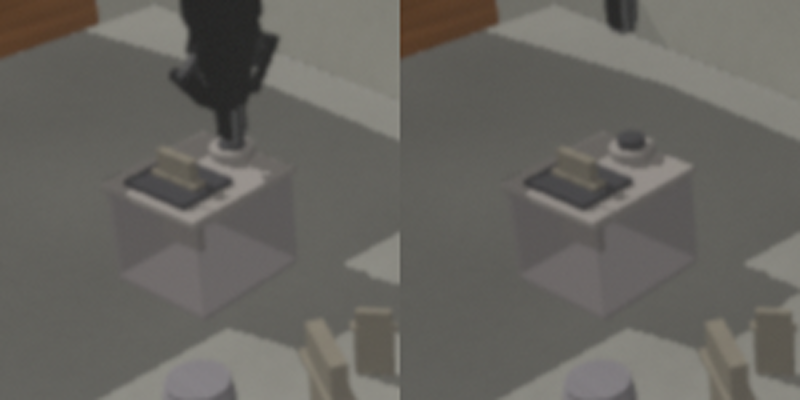

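The button bottomed out after its full travel (132 to 126 mm, stop at 5 N) and has sprung back up. The cartridge is still seated and the robot is clear of everything.

```bash
python3 -c "
from cell import ctrl
print(ctrl.sign_off())"
```

```text
the job is handed in; nothing more can be done
None
```

The job is handed in: the middle-sized cartridge sits fully home in the slot and is released, the seal button was pressed to its stop and is back up, and the robot is clear; sign-off returned no verdict.

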